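Check a mug-press return spring on the spring tester

ROBOT

A 7-joint arm with a two-finger parallel gripper is mounted at the origin on the work surface. World frame = base frame: x ahead of the robot, y to its left, z up, the work surface at z = 0. Lengths are in m, angles in rad, forces in N, time in s.
With the tool pointing down it reaches from about 0.425 to 0.875 m from the base axis. Payload 4.7 kg.
Tool frame: the origin (TCP) lies midway between the tips of the shut fingers; the grasp point (between the pads) lies 19 mm behind it; z points along the fingers, y is the line along which they close (so a half turn about z gives the same grasp; the last joint's range is limited). The gripper opens to 87 mm and grips with 3 to 60 N. Pads are 19 mm wide; open, the fingers measure 117 mm over their backs; the gripper's body (75 mm by 190 mm) begins 51 mm behind the grasp point.
Start: joints at [1.327, 0.321, -0.07, 1.45, 0.023, 1.371, -0.057], TCP at [0.166, -0.629, 0.223] pointing down, gripper open.
Joint ranges: [-2.86, 2.86], [-0.3, 2.09], [-1.38, 1.24], [0.06, 2.45], [-1.56, 4.7], [0.09, 2.05], [-2.69, 2.69]. Speed limits (rad/s): [2.57, 2.57, 3.14, 3.14, 3.14, 3.14, 3.14].

INTERFACE

Orientations are given as a rotation vector (axis times angle).
In Python, from bench import ctrl gives the robot as it stands. The module is installed in compiled form; this text tells all that it offers.
- The arm moves only by the shell command python3 -m handwheel 'ROWS' [FORCE]. ROWS is JSON, a list of rows, each a list of 7 numbers: the finger opening in m, from 0 to 0.087, then the shift along the tool's x, y, z in m, then the turn, a rotation vector about the tool's x, y, z in degrees. A call has 1 to 12 rows; each row shifts and turns the commanded pose from where the row before left it, along the tool's axes as they then stand; what a row does not reach is not made up. A row lasts 1/8 s, in which the tool goes at most 62.5 mm and 10.7 degrees, less where a joint would pass 70% of its speed; a pose out of reach is approached as far as the arm can. A call is refused whole if a number of a shift passes 0.0625 or a number of a turn 10.7, either way. A call with a gripper value outside its range is refused whole. The fingers move at their own pace and stop on an object; FORCE is the grip in N (left out, the last holds). Time passes only in rows, so rows that do not move let the fingers close. It gives the time, the measured TCP pose, the force, the opening and the grip force at its end, in the units of the state.
- ctrl.get_state(): the state, without advancing time (a new reading comes with each control period).
- ctrl.get_image(name): name is "scene" or "top"; returns (picture, depth): 384x512x3 uint8, blue, green, red; 384x512 float32, m along the optical axis (not along the pixel's ray), 0 where there is no reading.
- ctrl.camera_info(name): a dict with "intrinsics" (3x3 intrinsics, pixels), "R" (3x3) and "t" (3): a world point X has camera coordinates R X + t. Camera axes: x right, y down, z forward; pixel columns grow to the right and rows downward; lengths in m; the calibration is good to about 2 mm. A picture is of the moment at which its call begins. camera_info takes no time and is no camera call.
- ctrl.close_job(): hands the job in; it is judged then, once.
The state is a dict: "time": time; "joint_positions": joint angles; "qd": joint speeds; "joint_torque": joint torques, N m; "position": TCP position; "tool_rot": TCP orientation; "ft_force": force on the tool from outside, world axes, zero at the start; "torque": the same for the moment, N m; "grip_width": opening from 0.0 (shut) to 1.0 (fully open); "grip_force": force on a finger pad.
Only numpy, scipy, OpenCV 4.12 (cv2) and the standard library are available. Lean on these libraries where they do the work, as an engineer would, in place of code of your own. Each camera call takes 0.05 s, during which the arm holds its last target. There are 200 camera calls.

TASK

Test the return spring of the mug press: stand it in the round nest of the tester plate and let go, then press down on its brass pad with closed fingertips until the load is 12 N, hold it steady there for two seconds (never over 14 N) and let the spring rise again; its cap drags the red pointer down, and only the spring may move that pointer. If the red needle has stayed above the blue reference mark the spring is good: set it down upright in the green tray; if the needle has gone below the mark the spring is tired: set it down upright in the red tray. Do not tip the spring over, and leave the mug, the jar and the screwdriver where they are.

Things in the scene. Friction and masses are not known exactly. Their poses are not given: they have to be found in the camera images.
- spring: loose return spring unit, standing upright: dark steel foot, a disc 34 mm in diameter and 14 mm high, a bare coil of 31 mm diameter above it, and the cap on top. Grip it across the cap from above. Total mass 0.23 to 1 kg, mostly in the cap. Origin: centre of the underside of the foot, z up along the spring; round, so yaw does not matter
- cap: dark steel cap of the spring, a disc 54 mm in diameter and 12 mm high; origin: centre of its underside, 56 mm over the underside of the foot when unloaded. It slides straight down towards the foot against the spring, 34 mm at most; pressing it more than 32.5 mm down is overloading
- pad: brass pressing pad on the middle of the cap, a disc 22 mm in diameter, 4 mm high; press here only, do not grip it. Origin: centre of its underside; its top is 72 mm over the underside of the foot, unloaded. Stiffness 0.4 N per mm; the captive spring has an unseen preload of about 1 to 9 N, different each time, so 12 N comes after 6 to 25 mm of travel
- tester: fixed spring tester, turned up to 0.35 rad. Origin: on the bench under the nest, z up. Grey plate 130 mm (x) by 176 mm (y, -50 to +126 mm), 20 mm thick. Two steel posts 12 mm thick at y = +60 and +108 mm with a black bridge on top, 114 mm above the bench; white scale plate between them, facing +x. Keep the fingers on the -x and +x sides of the spring there, clear of the pointer tab on the +y side
- nest (a point): centre of the floor of the nest: a round hole 37 mm in diameter, 8 mm deep, chamfered 2 mm, its floor 12 mm above the bench. The 34 mm foot stands in it; the cap's underside is then 68 mm above the bench
- pointer: red drag pointer on the inner post, sliding up and down; it stays where it is left (0.7 N pushes it down; this counts in the 12 N). Its tab, 12 mm wide and 4 mm thick, reaches under the +y edge of the seated cap, to 22 mm from the nest axis, 2 to 4 mm below the cap. Origin: on the nest axis at the height of tab and needle
- needle_tip (a point): tip of the red needle of the pointer, 88 mm from the nest axis along the tester's +y; 62 to 64 mm above the bench at the start, carried down by the cap to the lowest point reached, where it stays
- mark: blue reference mark, a collar on the outer post with a short blade that faces the red needle; it stays put. Origin: on the nest axis at the height of the blade
- mark_tip (a point): tip of the blade of the blue reference mark, facing the needle tip; 47 to 55 mm above the bench, different each time. After pressing, compare its height with the needle tip's
- tray_good: green tray for good springs, fixed, 110 mm square outside, 30 mm high, walls and floor 4 mm. Origin: centre of its underside. The two trays may be in each other's place
- tray_tired: red tray for tired springs, fixed, same size and origin as the green one
- mug: white ceramic mug, 80 mm in diameter, 95 mm high, handle to its +y; origin centre of its underside. A bystander
- jar: amber jar with steel cap, 60 mm in diameter, 80 mm high; origin centre of its underside. A bystander
- screwdriver: screwdriver with orange handle lying on the bench, about 200 mm long along its own x; origin centre of its underside. A bystander
Not all that is in view belongs to the job. Leave any pink or purple look-alike of the spring alone.

How it is judged:
By the outcome, as a careful person would: the job done as asked, in the order asked, and still so for the second after the job is handed in, with the robot touching nothing.
It also fails if it takes over 72 s, if anything falls off the work surface, if the arm or the gripper's body presses on something with over 40 N, if the wrist force passes 120 N, or if a joint passes its speed limit or range.

## Working session

There is one attempt and no reset: what is moved stays moved. The work goes in short steps, Python scripts to look and compute and a shell command to move; the robot and the scene stay as the last step left them, time stands still between calls to the robot, and variables do not carry over. Pictures are saved under pics/ and viewed, at most 13 in all, crops included, and the job is handed in when it is done.

```bash
mkdir -p pics; cat > h.py <<'E'
import numpy as np,cv2
from bench import ctrl
from scipy.spatial.transform import Rotation as Ro
def grab(n):
    im,d=ctrl.get_image(n);c=ctrl.camera_info(n)
    K=np.array(c["intrinsics"]);R=np.array(c["R"]);t=np.array(c["t"])
    v,u=np.mgrid[:384,:512]
    P=np.stack([(u-K[0,2])/K[0,0]*d,(v-K[1,2])/K[1,1]*d,d],-1)
    W=(P-t)@R
    W[d==0]=np.nan
    return im,d,W,K,R,t
def proj(X,K,R,t):
    p=K@(R@np.array(X)+t);return p[:2]/p[2]
E
python3 - <<'E'
from h import *
s=ctrl.get_state();print(s)
for n in("scene","top"):
    im,d,W,K,R,t=grab(n);cv2.imwrite(f"pics/{n}0.png",cv2.resize(im,(800,600)));np.savez(f"{n}0.npz",im=im,W=W,d=d)
    print(n,K.tolist(),R.round(3).tolist(),(-R.T@t).round(3))
E
```

```text
{'time': 0.0, 'joint_positions': array([ 1.32709439,  0.32181235, -0.07008731,  1.4516517 ,  0.02259978,
        1.37081563, -0.05689365]), 'qd': array([ 0.00048608, -0.00139886, -0.00037554,  0.00125657, -0.00074214,
        0.00049104,  0.00058197]), 'joint_torque': array([ 1.78640512e-04, -4.91282487e+01, -4.03545108e-01, -3.12526417e+01,
       -6.38935785e-02,  4.36822081e-02,  1.68460974e-04]), 'position': array([ 0.16553395, -0.62799936,  0.22148016]), 'tool_rot': array([-3.11366769e+00, -4.03653977e-01,  5.34691411e-04]), 'ft_force': array([-1.03340535, -0.12726428, -0.8774851 ]), 'torque': array([ 0.02037748, -0.04858694,  0.01422756]), 'grip_force': 0.0, 'grip_width': 0.9986339656841838}
scene [[360.51903563646783, 0.0, 258.04728452402946], [0.0, 360.51903563646783, 192.4701731832585], [0.0, 0.0, 1.0]] [[0.473, 0.881, 0.015], [0.748, -0.392, -0.535], [-0.465, 0.264, -0.845]] [ 0.948 -0.246  0.748]
top [[433.83700831775974, 0.0, 253.63435674375518], [0.0, 433.83700831775974, 191.2872067894137], [0.0, 0.0, 1.0]] [[0.006, -1.0, -0.003], [-0.99, -0.006, -0.143], [0.143, 0.003, -0.99]] [ 0.363 -0.033  1.323]
```

View pics/scene0.png

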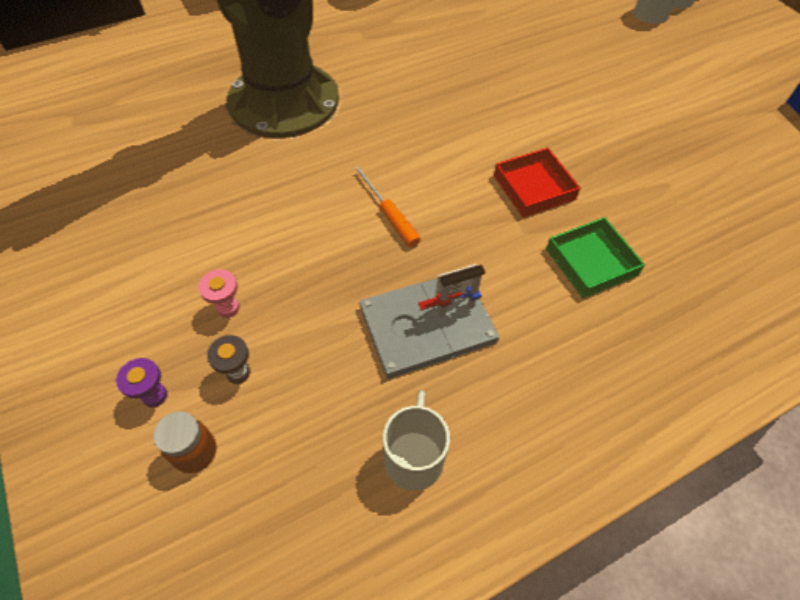

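View pics/top0.png

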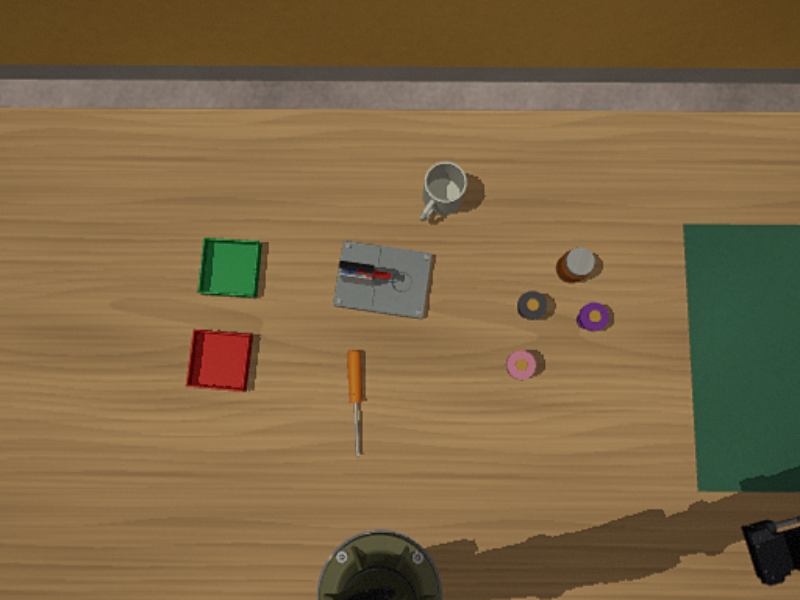

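The spring is at about scaled pixels (533,305) in the top view, the nest at (402,282), the green tray at (230,268) and the red tray at (220,360). The pink and purple copies sit near the spring. Next I measure them.

```bash
python3 - <<'E'
from h import *
T=np.load("top0.npz");S=np.load("scene0.npz")
def px(A,u,v): return A["W"][int(v*.64),int(u*.64)].round(4)
for n,u,v in[("spring",533,305),("purple",594,317),("pink",521,365),("jar",580,263),("nest",402,283),("green",230,268),("red",220,360),("mug",445,185)]: print(n,px(T,u,v))
for A,nm in((T,"top"),(S,"scene")):
    W=A["W"];c=px(T,533,305)
    for lo,hi,r in((.064,.069,.04),(.0695,.08,.03)):
        m=(W[...,2]>lo)&(W[...,2]<hi)&(np.hypot(W[...,0]-c[0],W[...,1]-c[1])<r)
        p=W[m]; 
        if len(p)>5:
            (x,y),rad=cv2.minEnclosingCircle(p[:,:2].astype(np.float32)); print(nm,"cap/pad",len(p),p.mean(0).round(4),"enc",round(x,4),round(y,4),round(rad,4))
    c=px(T,402,283)
    m=(abs(W[...,2]-.02)<.004)&(np.hypot(W[...,0]-c[0],W[...,1]-c[1])<.16)
    p=W[m][:,:2].astype(np.float32);r=cv2.minAreaRect(p);b=cv2.boxPoints(r);print(nm,"plate",r,b.round(4).tolist())
    # nest hole floor
    m=(W[...,2]<.0155)&(W[...,2]>.009)&(np.hypot(W[...,0]-c[0],W[...,1]-c[1])<.035);print("hole",m.sum(),W[m].mean(0))
    im=A["im"].astype(int)
    for k,ch in(("green",1),("red",2)):
        o=[i for i in range(3) if i!=ch]
        m=(im[...,ch]>60)&(im[...,ch]>1.8*im[...,o].max(-1))&(W[...,2]>-.01)&(W[...,2]<.045)&(W[...,1]>.2)
        p=W[m];q=p[p[:,2]>.024][:,:2].astype(np.float32);print(nm,k,cv2.minAreaRect(q),np.median(p[:,2]))
    m=(im[...,2]>110)&(im[...,2]>2.2*im[...,:2].max(-1))&(np.hypot(W[...,0]-c[0],W[...,1]-c[1])<.13)&(W[...,2]>.04)
    print("needle",m.sum(),W[m].mean(0) , W[m].min(0),W[m].max(0))
    m=(im[...,0]>90)&(im[...,0]>1.5*im[...,1:].max(-1))&(np.hypot(W[...,0]-c[0],W[...,1]-c[1])<.16)
    print("mark",m.sum(),W[m].mean(0),W[m].min(0),W[m].max(0))
E
```

```text
spring [ 0.5344 -0.2824  0.0755]
purple [ 0.5147 -0.395   0.0746]
pink [ 0.4241 -0.2561  0.0806]
jar [ 0.6132 -0.3701  0.0825]
nest [ 0.5854 -0.0388  0.0089]
green [0.6154 0.3016 0.0053]
red [0.4336 0.3165 0.0008]
mug [ 0.7864 -0.1225  0.0088]
top cap/pad 125 [ 0.5337 -0.2808  0.067 ] enc 0.5355 -0.2812 0.0274
top cap/pad 114 [ 0.5369 -0.2802  0.0721] enc 0.5352 -0.2805 0.0264
top plate ((0.593745231628418, -0.0002895668148994446), (0.17995098233222961, 0.3003324866294861), 79.82428741455078) [[0.4300000071525574, -0.062300000339746475], [0.7257000207901001, -0.11540000140666962], [0.7573999762535095, 0.0617000013589859], [0.4618000090122223, 0.11479999870061874]]
hole 95 [ 0.58798654 -0.03689817  0.01231115]
top green ((0.6126918792724609, 0.2987214922904968), (0.11014334112405777, 0.10994241386651993), 86.57030487060547) 0.00537575634334175
top red ((0.431386798620224, 0.3120158314704895), (0.111551433801651, 0.11017271876335144), 85.67292022705078) 0.005449562237914259
needle 32 [0.59043217 0.00655235 0.06542267] [ 0.58465393 -0.01493555  0.06032424] [0.59685898 0.04423032 0.07087
[... 406 characters left out ...]
9999940991402], [0.5297999978065491, -0.18199999630451202], [0.7350000143051147, -0.10809999704360962], [0.6527000069618225, 0.12039999663829803]]
hole 155 [ 0.58398621 -0.0355292   0.01248095]
scene green ((0.6125532388687134, 0.2975715696811676), (0.11126048862934113, 0.11097346991300583), 86.06947326660156) 0.004884927289799426
scene red ((0.43164852261543274, 0.31173789501190186), (0.1118198037147522, 0.11225088685750961), 85.29976654052734) 0.00714038878485149
needle 63 [0.59110033 0.00786192 0.06429405] [ 0.5830812  -0.01553491  0.0418885 ] [0.60226932 0.05316411 0.0757932 ]
mark 19 [0.60391025 0.06536734 0.05905768] [0.59261904 0.0499036  0.05564279] [0.6113375  0.07506892 0.06207494]
```

```bash
python3 - <<'E'
from h import *
T=np.load("top0.npz");S=np.load("scene0.npz")
for n in("top","scene"):
    A=T if n=="top" else S
    c=ctrl.camera_info(n);K=np.array(c["intrinsics"]);R=np.array(c["R"]);t=np.array(c["t"]);C=-R.T@t
    def ray(uv,z):
        d=R.T@np.linalg.inv(K)@np.array([uv[0],uv[1],1.]);return C+d*(z-C[2])/d[2]
    im=A["im"];W=A["W"];hsv=cv2.cvtColor(im,cv2.COLOR_BGR2HSV)
    m=((hsv[...,1]<50)&(abs(W[...,2]-.02)<.006)&(np.hypot(W[...,0]-.586,W[...,1]+.037)<.16)).astype(np.uint8)
    m=cv2.morphologyEx(m,cv2.MORPH_CLOSE,np.ones((3,3)));k,l,st,_=cv2.connectedComponentsWithStats(m);i=1+st[1:,4].argmax()
    v,u=np.nonzero(l==i);P=np.array([ray(q,.02) for q in zip(u,v)])[:,:2].astype(np.float32)
    r=cv2.minAreaRect(P);b=cv2.boxPoints(r);e=max((b[1]-b[0],b[2]-b[1]),key=np.linalg.norm);e=e/np.linalg.norm(e);e=e*np.sign(e[1])
    yaw=np.arctan2(-e[0],e[1]);ctr=np.array(r[0]);print(n,r[1],"yaw",yaw,"nest",ctr-.038*e)
    # nest rim crop
    x=proj([.586,-.037,.02],K,R,t).astype(int);cr=im[x[1]-35:x[1]+35,x[0]-60:x[0]+34]
    cv2.imwrite(f"pics/{n}_n.png",cv2.resize(cr,None,fx=8,fy=8,interpolation=cv2.INTER_CUBIC));print("crop origin",x-[60,35])
    s=ctrl.get_state();
s=ctrl.get_state();print(Ro.from_rotvec(s["tool_rot"]).as_matrix().round(3))
E
```

```text
top (0.17497646808624268, 0.13012762367725372) yaw -0.13907218 nest [ 0.58638443 -0.03777822]
crop origin [196 145]
scene (0.17371991276741028, 0.12967608869075775) yaw -0.14154297 nest [ 0.58638177 -0.03900235]
crop origin [198 173]
[[ 0.967  0.255 -0.001]
 [ 0.255 -0.967  0.002]
 [-0.    -0.002 -1.   ]]
```

View pics/scene_n.png

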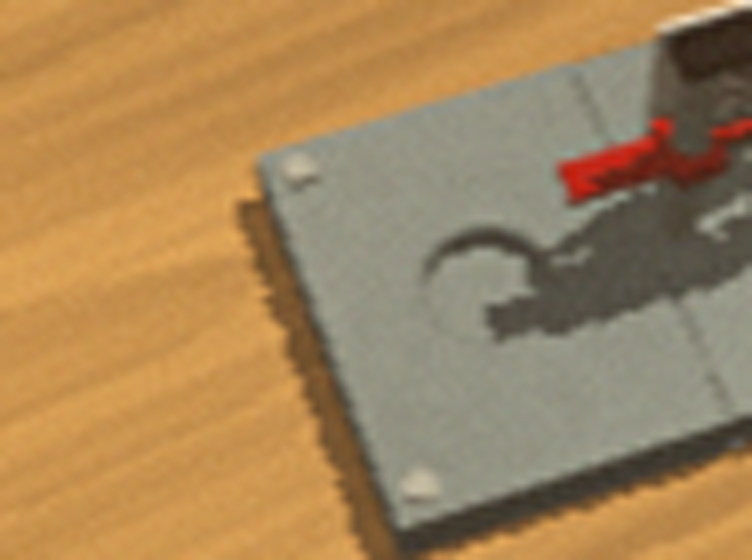

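View pics/top_n.png

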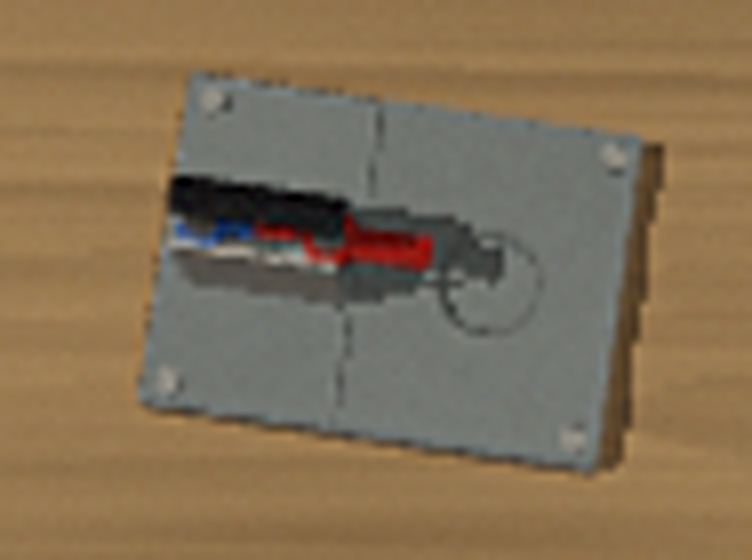

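Both views agree: the nest is at about (0.5864,-0.038) with yaw -0.14, and the cap is at (0.5357,-0.281). First I turn the tool so that its y lies along the tester's x (world -8°).

```bash
cat > rel.py <<'E'
import sys;from h import *
def rel(X):
    s=ctrl.get_state();M=Ro.from_rotvec(s["tool_rot"]).as_matrix();y=M[:,1]
    print("t",round(s["time"],2),"pos",s["position"].round(4),"yaw_y",round(np.degrees(np.arctan2(y[1],y[0])),2),"z",M[:,2].round(4),"F",s["ft_force"].round(2),"w",round(s["grip_width"]*87,1),"gf",round(s["grip_force"],1),"q",s["joint_positions"].round(2))
    if X: print("shift mm",((M.T@(np.array(X)-s["position"]))*1000).round(1))
rel([float(a) for a in sys.argv[1:4]])
E
python3 - <<'E'
from h import *
for n,A,uv in(("top",0,(256.9,179.9)),("scene",0,(258.1,208.0))):
    c=ctrl.camera_info(n);K=np.array(c["intrinsics"]);R=np.array(c["R"]);t=np.array(c["t"]);C=-R.T@t
    d=R.T@np.linalg.inv(K)@np.array([*uv,1.]);print(n,(C+d*(.02-C[2])/d[2]).round(4))
E
python3 -m handwheel '[[0.087,0,0,0,0,0,-9.6],[0.087,0,0,0,0,0,-9.6],[0.087,0,0,0,0,0,-9.6],[0.087,0,0,0,0,0,-9.6],[0.087,0,0,0,0,0,-9.6],[0.087,0,0,0,0,0,-9.6],[0.087,0,0,0,0,0,-9.6],[0.087,0,0,0,0,0,0],[0.087,0,0,0,0,0,0]]' 40
python3 rel.py 0.5357 -0.281 0.12
```

```text
top [ 0.5869 -0.0384  0.02  ]
scene [ 0.5849 -0.0385  0.02  ]
time: 1.23
position: [0.1656, -0.6284, 0.2223]
tool_rot: [-2.374, -2.057, -0.0]
ft_force: [-0.9, 1.0, -0.1]
grip_width: 1.0
grip_force: 0.0
t 1.23 pos [ 0.1656 -0.6284  0.2223] yaw_y -8.19 z [-1.e-04  4.e-04 -1.e+00] F [-0.89  0.97 -0.1 ] w 87.0 gf 0.0 q [ 1.45  0.33 -0.22  1.45  0.07  1.37  1.08]
shift mm [396.6 316.9 102.4]
```

```bash
python3 -m handwheel '[[0.087,0.0496,0.0396,0.006,0,0,0],[0.087,0.0496,0.0396,0.006,0,0,0],[0.087,0.0496,0.0396,0.006,0,0,0],[0.087,0.0496,0.0396,0.006,0,0,0],[0.087,0.0496,0.0396,0.016,0,0,0],[0.087,0.0496,0.0396,0.02,0,0,0],[0.087,0.0496,0.0396,0.021,0,0,0],[0.087,0.0496,0.0396,0.021,0,0,0],[0.087,0,0,0,0,0,0],[0.087,0,0,0,0,0,0],[0.087,0,0,0,0,0,0]]'
python3 rel.py 0.5357 -0.281 0.043
python3 - <<'E'
from h import *
im,d,W,K,R,t=grab("scene")
x=proj([.5357,-.281,.07],K,R,t).astype(int);cv2.imwrite("pics/s1.png",cv2.resize(im[x[1]-70:x[1]+70,x[0]-90:x[0]+90],None,fx=4,fy=4,interpolation=cv2.INTER_CUBIC))
E
```

```text
time: 2.6
position: [0.5193, -0.2957, 0.1261]
tool_rot: [2.375, 2.055, -0.002]
ft_force: [0.5, -0.5, 0.3]
grip_width: 0.998
grip_force: 0.0
t 2.6 pos [ 0.5193 -0.2957  0.1261] yaw_y -8.24 z [-1.0e-04 -1.4e-03 -1.0e+00] F [ 0.48 -0.52  0.26] w 86.8 gf 0.0 q [ 0.89  0.32 -0.5   1.69  0.16  1.17  0.21]
shift mm [17.  14.1 83.1]
```

View pics/s1.png

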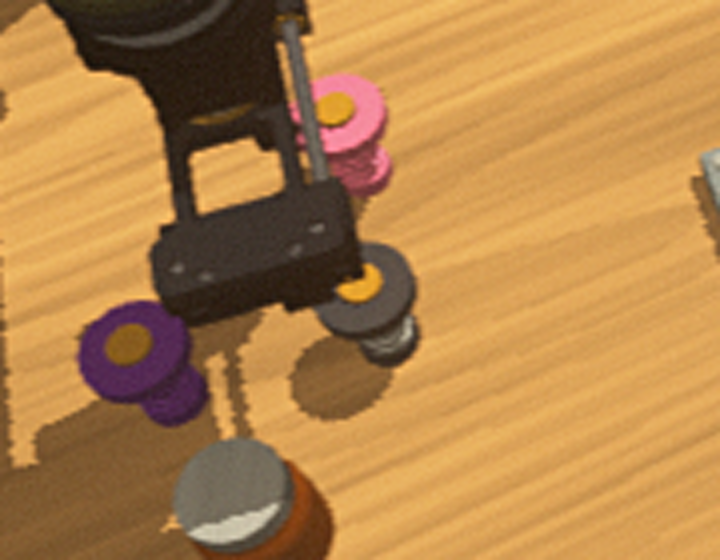

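The fingers hang about 22 mm short of the spring, and the spring at crop (365,290) is untouched. I finish centring first, then descend.

```bash
python3 -m handwheel '[[0.087,0.017,0.0141,0,0,0,0],[0.087,0,0,0,0,0,0],[0.087,0,0,0,0,0,0]]'
python3 rel.py 0.5357 -0.281 0.043
```

```text
time: 3.02
position: [0.5358, -0.2801, 0.1258]
tool_rot: [2.373, 2.058, -0.002]
ft_force: [-0.5, 0.0, 0.2]
grip_width: 1.004
grip_force: 0.0
t 3.02 pos [ 0.5358 -0.2801  0.1258] yaw_y -8.11 z [-5.e-04 -9.e-04 -1.e+00] F [-0.48  0.01  0.17] w 87.4 gf 0.0 q [ 0.86  0.33 -0.51  1.67  0.17  1.18  0.17]
shift mm [-0.9  0.1 82.8]
```

```bash
python3 -m handwheel '[[0.087,0,0,0.03,0,0,0],[0.087,0,0,0.03,0,0,0],[0.087,-0.0005,0,0.0225,0,0,0],[0.087,0,0,0,0,0,0],[0.06,0,0,0,0,0,0],[0.05,0,0,0,0,0,0],[0.045,0,0,0,0,0,0],[0.04,0,0,0,0,0,0],[0.04,0,0,0,0,0,0],[0.04,0,0,0,0,0,0]]' 40
python3 rel.py 0.5862 -0.0384 0.105
```

```text
time: 4.28
position: [0.5365, -0.2794, 0.0436]
tool_rot: [2.371, 2.06, -0.001]
ft_force: [-2.3, -0.2, 4.3]
grip_width: 0.605
grip_force: 40.0
t 4.28 pos [ 0.5365 -0.2794  0.0436] yaw_y -8.03 z [-2.e-04 -4.e-04 -1.e+00] F [-2.31 -0.15  4.29] w 52.6 gf 40.0 q [ 0.84  0.42 -0.49  1.74  0.23  1.03  0.13]
shift mm [245.5  15.5 -61.5]
```

```bash
python3 -m handwheel '[[0.04,0,0,-0.02,0,0,0],[0.04,0,0,-0.03,0,0,0],[0.04,0,0,-0.03,0,0,0],[0.04,0.03,0.002,0,0,0,0],[0.04,0.04,0.003,0,0,0,0],[0.04,0.04,0.003,0,0,0,0],[0.04,0.04,0.003,0,0,0,0],[0.04,0.04,0.002,0,0,0,0],[0.04,0.035,0.002,0,0,0,0],[0.04,0.02,0.001,0,0,0,0],[0.04,0,0,0,0,0,0],[0.04,0,0,0,0,0,0]]'
python3 rel.py 0.5862 -0.0384 0.0556
python3 - <<'E'
from h import *
P={}
for n in("scene","top"):
    im,d,W,K,R,t=grab(n);p=ctrl.get_state()["position"]
    P[n]=im
    x=proj([.586,-.04,.07],K,R,t).astype(int);P[n]=cv2.resize(im[x[1]-50:x[1]+50,x[0]-66:x[0]+66],None,fx=3,fy=3,interpolation=cv2.INTER_CUBIC)
cv2.imwrite("pics/s2.png",np.hstack([P["scene"],P["top"]]))
E
```

```text
time: 5.78
position: [0.5863, -0.0405, 0.1232]
tool_rot: [2.372, 2.059, -0.002]
ft_force: [0.2, -0.3, -4.1]
grip_width: 0.605
grip_force: 40.0
t 5.78 pos [ 0.5863 -0.0405  0.1232] yaw_y -8.1 z [-5.0e-04 -1.3e-03 -1.0e+00] F [ 0.2  -0.28 -4.09] w 52.6 gf 40.0 q [ 0.55  0.32 -0.63  1.72  0.2   1.17 -0.27]
shift mm [ 2.2 -0.4 67.6]
```

View pics/s2.png

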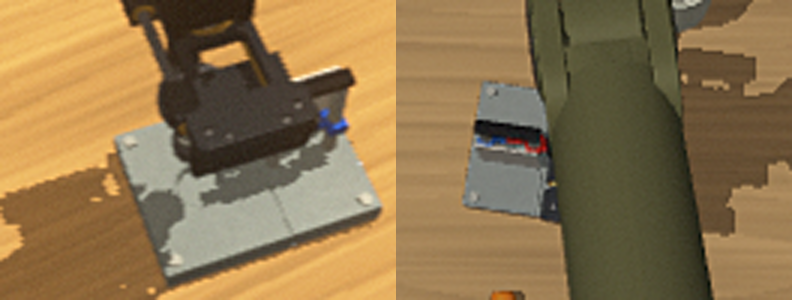

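The spring hangs in the grip over the nest and the tab is clear. I shift about 2.5 mm and descend to just above the plate.

```bash
python3 -m handwheel '[[0.04,0.0025,-0.0002,0.01,0,0,0],[0.04,0,0,0.02,0,0,0],[0.04,0,0,0.018,0,0,0],[0.04,0,0,0,0,0,0],[0.04,0,0,0,0,0,0]]'
python3 rel.py 0.5862 -0.0384 0.0556
for i in 1 2 3; do python3 -m handwheel '[[0.04,0,0,0,0,0,0]]' | sed -n 2p; done
python3 - <<'E'
from h import *
im,d,W,K,R,t=grab("scene")
x=proj([.586,-.04,.06],K,R,t).astype(int);cv2.imwrite("pics/s3.png",cv2.resize(im[x[1]-40:x[1]+40,x[0]-50:x[0]+50],None,fx=7,fy=7,interpolation=cv2.INTER_CUBIC))
E
```

```text
time: 6.5
position: [0.5869, -0.0362, 0.0751]
tool_rot: [-2.371, -2.061, -0.0]
ft_force: [0.3, -0.4, -3.8]
grip_width: 0.602
grip_force: 40.0
t 6.5 pos [ 0.5869 -0.0362  0.0751] yaw_y -8.02 z [ 0.e+00  2.e-04 -1.e+00] F [ 0.34 -0.39 -3.79] w 52.3 gf 40.0 q [ 0.53  0.37 -0.62  1.76  0.24  1.09 -0.3 ]
shift mm [-2.3 -0.4 19.5]
position: [0.5874, -0.0363, 0.0759]
position: [0.5873, -0.0364, 0.0758]
position: [0.587, -0.0364, 0.0755]
```

View pics/s3.png

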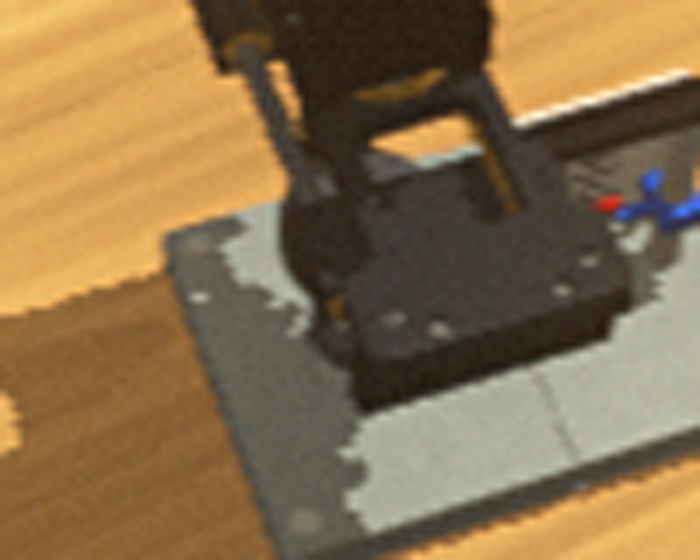

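The needle (red) and mark (blue) are visible and untouched; the grip hides the spring's foot. I correct (-1.3, -0.7) mm and lower slowly, watching the force.

```bash
python3 -m handwheel '[[0.04,-0.0013,-0.0007,0.003,0,0,0],[0.04,0,0,0.003,0,0,0],[0.04,0,0,0.003,0,0,0],[0.04,0,0,0.002,0,0,0],[0.04,0,0,0,0,0,0],[0.04,0,0,0,0,0,0]]';python3 -m handwheel '[[0.04,0,0,0.002,0,0,0],[0.04,0,0,0,0,0,0]]'; python3 rel.py 0.5862 -0.0384 0.0556
```

```text
time: 7.68
position: [0.586, -0.0375, 0.0642]
tool_rot: [2.371, 2.061, 0.0]
ft_force: [-0.1, -0.2, -3.8]
grip_width: 0.61
grip_force: 40.0
time: 7.92
position: [0.5865, -0.0369, 0.0631]
tool_rot: [2.371, 2.061, 0.002]
ft_force: [-1.2, 0.9, 1.7]
grip_width: 0.605
grip_force: 40.0
t 7.92 pos [ 0.5865 -0.0369  0.0631] yaw_y -8.0 z [ 1.1e-03  2.0e-04 -1.0e+00] F [-1.19  0.95  1.66] w 52.6 gf 40.0 q [ 0.53  0.38 -0.61  1.77  0.25  1.06 -0.31]
shift mm [-1.5 -0.1  7.5]
```

```bash
python3 -m handwheel '[[0.04,0,0,0.001,0,0,0],[0.04,0,0,0,0,0,0]]';for i in 1 2 3; do python3 -m handwheel '[[0.04,0,0,0,0,0,0]]' | sed -n 2,4p; done
```

```text
time: 8.18
position: [0.5866, -0.0365, 0.0627]
tool_rot: [2.37, 2.061, 0.002]
ft_force: [-2.0, 2.5, 6.8]
grip_width: 0.606
grip_force: 40.0
position: [0.5866, -0.0365, 0.0627]
tool_rot: [2.37, 2.061, 0.002]
ft_force: [-2.5, 2.3, 7.1]
position: [0.5866, -0.0365, 0.0627]
tool_rot: [2.37, 2.061, 0.002]
ft_force: [-2.6, 1.6, 6.8]
position: [0.5866, -0.0365, 0.0627]
tool_rot: [2.37, 2.061, 0.002]
ft_force: [-3.0, 2.2, 6.6]
```

The push-back is towards (-x,+y), so the foot is on the chamfer. I move about 1.5 mm that way.

```bash
python3 -m handwheel '[[0.04,0.0004,-0.0007,0,0,0,0],[0.04,0.0004,-0.0006,0,0,0,0],[0.04,0,0,0,0,0,0],[0.04,0,0,0,0,0,0]]';python3 -m handwheel '[[0.04,0,0,0.0015,0,0,0],[0.04,0,0,0,0,0,0],[0.04,0,0,0,0,0,0]]' | sed -n 2,4p
```

```text
time: 9.05
position: [0.5863, -0.0362, 0.0627]
tool_rot: [2.369, 2.059, 0.004]
ft_force: [-0.3, 1.6, 6.4]
grip_width: 0.605
grip_force: 40.0
position: [0.5864, -0.036, 0.0614]
tool_rot: [2.369, 2.059, 0.004]
ft_force: [-0.6, 1.6, 7.9]
```

```bash
python3 -m handwheel '[[0.04,0.0005,-0.0001,0,0,0,0],[0.04,0.0005,-0.0001,0,0,0,0],[0.04,0,0,0,0,0,0]]'|sed -n 2,4p;python3 -m handwheel '[[0.04,0,0,0.0015,0,0,0],[0.04,0,0,0,0,0,0],[0.04,0,0,0,0,0,0]]' | sed -n 2,4p; python3 rel.py 0.5862 -0.0384 0.0556
```

```text
position: [0.5865, -0.0352, 0.0615]
tool_rot: [2.369, 2.059, 0.004]
ft_force: [-0.3, 0.9, 6.5]
position: [0.5865, -0.0352, 0.06]
tool_rot: [2.369, 2.059, 0.004]
ft_force: [0.3, 1.1, 7.5]
t 10.18 pos [ 0.5865 -0.0352  0.06  ] yaw_y -8.01 z [ 3.8e-03 -3.0e-04 -1.0e+00] F [0.32 1.1  7.55] w 52.7 gf 40.0 q [ 0.53  0.39 -0.61  1.78  0.25  1.05 -0.32]
shift mm [-3.2  0.2  4.4]
```

The force is nearly constant while sinking, which might be the coil compressing on the rim. I back up in steps to tell which.

```bash
for i in 1 2 3 4; do python3 -m handwheel '[[0.04,0,0,-0.0012,0,0,0],[0.04,0,0,0,0,0,0],[0.04,0,0,0,0,0,0]]' | sed -n '2p;4p'; done
```

```text
position: [0.5865, -0.0352, 0.0612]
ft_force: [-0.1, 1.0, 7.7]
position: [0.5864, -0.0353, 0.0623]
ft_force: [-0.5, 1.9, 7.0]
position: [0.5861, -0.0357, 0.0626]
ft_force: [3.4, 1.0, 4.5]
position: [0.5847, -0.0358, 0.063]
ft_force: [3.3, 0.1, 1.6]
```

That was coil compression, with the foot still at the rim. I lift free, then probe with light contact.

```bash
python3 -m handwheel '[[0.04,0,0,-0.002,0,0,0],[0.04,0,0,0,0,0,0],[0.04,0,0,0,0,0,0]]' | sed -n '2,4p'
python3 -m handwheel '[[0.04,0.001,0.0006,0,0,0,0],[0.04,0,0,0,0,0,0],[0.04,0,0,0.001,0,0,0],[0.04,0,0,0.0008,0,0,0],[0.04,0,0,0,0,0,0]]' | sed -n '2,4p'; python3 -m handwheel '[[0.04,0,0,0.0005,0,0,0],[0.04,0,0,0,0,0,0]]' | sed -n '2,4p'; python3 rel.py
```

```text
position: [0.5831, -0.0355, 0.0637]
tool_rot: [-2.37, -2.059, 0.004]
ft_force: [-0.2, -0.4, -3.4]
position: [0.5854, -0.0347, 0.0631]
tool_rot: [2.372, 2.06, -0.0]
ft_force: [0.4, 0.9, -4.3]
position: [0.5855, -0.0347, 0.0627]
tool_rot: [2.371, 2.06, 0.0]
ft_force: [0.4, 0.0, -3.5]
t 12.93 pos [ 0.5855 -0.0347  0.0627] yaw_y -8.03 z [ 2.e-04 -1.e-04 -1.e+00] F [ 0.39  0.03 -3.51] w 53.2 gf 40.0 q [ 0.53  0.38 -0.61  1.77  0.25  1.06 -0.31]
```

```bash
for i in 1 2 3; do python3 -m handwheel '[[0.04,0,0,0.001,0,0,0],[0.04,0,0,0,0,0,0],[0.04,0,0,0,0,0,0]]' | sed -n '2p;4p'; done
```

```text
position: [0.5855, -0.0347, 0.0617]
ft_force: [1.1, -0.6, -4.0]
position: [0.5855, -0.0347, 0.0607]
ft_force: [1.3, -0.9, -4.2]
position: [0.5855, -0.0347, 0.0597]
ft_force: [0.9, -0.6, -3.6]
```

Now it sinks freely: the foot is in the hole. On to the floor at about 0.0556.

```bash
for i in 1 2 ; do python3 -m handwheel '[[0.04,0,0,0.0014,0,0,0],[0.04,0,0,0,0,0,0],[0.04,0,0,0,0,0,0]]' | sed -n '2p;4p'; done;for i in 1 2 3; do python3 -m handwheel '[[0.04,0,0,0.0007,0,0,0],[0.04,0,0,0,0,0,0],[0.04,0,0,0,0,0,0]]' | sed -n '2p;4p'; done
```

```text
position: [0.5855, -0.0347, 0.0582]
ft_force: [2.3, -0.6, -4.6]
position: [0.5855, -0.0347, 0.0568]
ft_force: [2.2, -0.6, -4.3]
position: [0.5855, -0.0347, 0.0562]
ft_force: [0.5, -0.3, -4.0]
position: [0.5855, -0.0346, 0.0557]
ft_force: [1.5, -0.0, -1.7]
position: [0.5856, -0.0346, 0.0555]
ft_force: [-1.6, -0.3, 4.8]
```

It is seated on the floor (z 0.0555, as expected). Release and lift.

```bash
python3 -m handwheel '[[0.04,0,0,-0.0006,0,0,0],[0.055,0,0,0,0,0,0],[0.065,0,0,0,0,0,0],[0.08,0,0,0,0,0,0],[0.08,0,0,0,0,0,0],[0.08,0,0,-0.02,0,0,0],[0.08,0,0,-0.03,0,0,0],[0.08,0,0,-0.03,0,0,0],[0.0,-0.03,0,-0.03,0,0,0],[0.0,-0.06,0,-0.03,0,0,0],[0.0,-0.06,0,0,0,0,0],[0.0,0,0,0,0,0,0]]'
python3 - <<'E'
from h import *
im,d,W,K,R,t=grab("scene")
for lo,hi,r in((.076,.082,.04),(.0825,.09,.025)):
    m=(W[...,2]>lo)&(W[...,2]<hi)&(np.hypot(W[...,0]-.5855,W[...,1]+.036)<r);p=W[m]
    if len(p)>5:print(len(p),p.mean(0).round(4),cv2.minEnclosingCircle(p[:,:2].astype(np.float32)))
# brass pad
hsv=cv2.cvtColor(im,cv2.COLOR_BGR2HSV);m=(hsv[...,1]>140)&(W[...,2]>.075)&(np.hypot(W[...,0]-.5855,W[...,1]+.036)<.025);print("brass",m.sum(),W[m].mean(0))
x=proj([.586,0,.06],K,R,t).astype(int);cv2.imwrite("pics/s4.png",cv2.resize(im[x[1]-40:x[1]+40,x[0]-50:x[0]+50],None,fx=7,fy=7,interpolation=cv2.INTER_CUBIC));print(x)
E
```

```text
time: 17.42
position: [0.5637, -0.1867, 0.1949]
tool_rot: [2.379, 2.046, -0.003]
ft_force: [0.2, 0.6, 0.2]
grip_width: 0.55
grip_force: 0.0
327 [ 0.5872 -0.0377  0.08  ] ((0.584922194480896, -0.03747422248125076), 0.027423009276390076)
79 [ 0.5849 -0.0374  0.0843] ((0.5848944187164307, -0.03582620620727539), 0.024208836257457733)
brass 81 [ 0.58474482 -0.03731348  0.08390808]
[273 192]
```

View pics/s4.png

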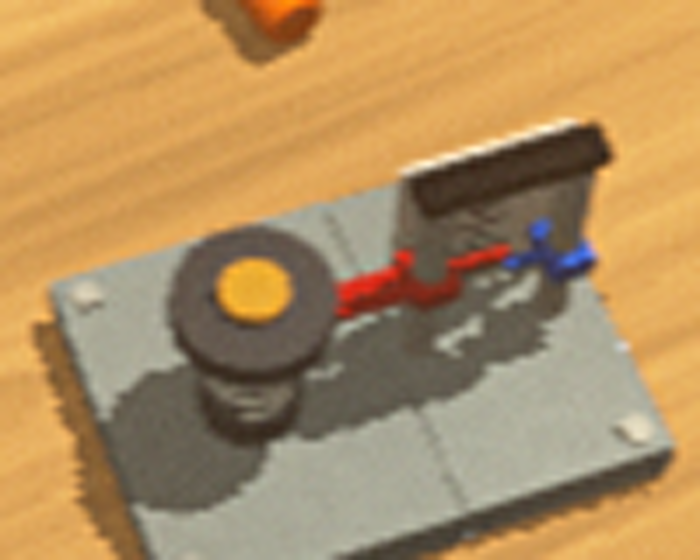

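The spring stands upright in the nest (pad at crop (255,290), cap height 80 mm). The needle is at (500,255) and the mark blade at (515,262). I move over the pad with the fingers closed.

```bash
python3 -m handwheel '[[0.0,0,0,0,0,0,0],[0.0,0,0,0,0,0,0],[0,0,0,0,0,0,0],[0,0,0,0,0,0,0]]' 20|tail -2; python3 rel.py 0.585 -0.0362 0.105
```

```text
grip_width: 0.054
grip_force: 0.0
t 17.98 pos [ 0.5651 -0.1785  0.1933] yaw_y -7.97 z [-1.e-04  0.e+00 -1.e+00] F [-0.59  0.02 -0.62] w 4.7 gf 0.0 q [ 0.75  0.26 -0.57  1.62  0.15  1.3   0.01]
shift mm [143.6  -0.   88.3]
```

```bash
python3 -m handwheel '[[0,0.03,0,0,0,0,0],[0,0.04,0,0.01,0,0,0],[0,0.04,0,0.02,0,0,0],[0,0.0336,0,0.03,0,0,0],[0,0,0,0.0283,0,0,0],[0,0,0,0,0,0,0],[0,0,0,0,0,0,0]]'|tail -2
for i in 1 2 3 4; do python3 -m handwheel '[[0,0,0,0,0,0,0]]' | sed -n '4p'; done; python3 rel.py 0.585 -0.0362 0.084
```

```text
grip_width: 0.007
grip_force: 0.0
ft_force: [-0.1, 0.1, -0.6]
ft_force: [0.4, -0.3, -0.7]
ft_force: [-0.4, 0.5, 0.4]
ft_force: [0.4, 0.2, -0.1]
t 19.35 pos [ 0.5851 -0.037   0.1052] yaw_y -8.04 z [ 2.e-04 -2.e-04 -1.e+00] F [ 0.42  0.18 -0.07] w 0.2 gf 0.0 q [ 0.55  0.34 -0.63  1.74  0.22  1.14 -0.29]
shift mm [ 0.8 -0.3 21.2]
```

```bash
python3 -m handwheel '[[0,0.0006,0,0.01,0,0,0],[0,0,0,0.008,0,0,0],[0,0,0,0,0,0,0],[0,0,0,0.001,0,0,0],[0,0,0,0.001,0,0,0],[0,0,0,0,0,0,0]]'|sed -n '2p;4p'
for i in 1 2 3 4; do python3 -m handwheel '[[0,0,0,0.001,0,0,0],[0,0,0,0,0,0,0]]' | sed -n '2p;4p'; done
```

```text
position: [0.5853, -0.0364, 0.0851]
ft_force: [0.1, 0.0, 0.1]
position: [0.5854, -0.0363, 0.0845]
ft_force: [-1.1, 0.5, 2.9]
position: [0.5857, -0.0363, 0.0842]
ft_force: [-1.8, -0.6, 7.9]
position: [0.5857, -0.0363, 0.0832]
ft_force: [-2.1, -0.8, 7.0]
position: [0.5857, -0.0363, 0.0823]
ft_force: [-1.1, -1.0, 6.8]
```

Preload is about 7 N, so 12 N should come near 11 mm of travel. I go on in small steps.

```bash

for i in 1 2 3; do python3 -m handwheel '[[0,0,0,0.001,0,0,0],[0,0,0,0.001,0,0,0],[0,0,0,0,0,0,0]]' | sed -n '2p;4p'; done;for i in 1 2 3 ; do python3 -m handwheel '[[0,0,0,0,0,0,0]]' | sed -n '4p'; done
```

```text
position: [0.5858, -0.0363, 0.0805]
ft_force: [-1.7, -0.6, 8.2]
position: [0.5858, -0.0363, 0.0786]
ft_force: [-3.1, 0.3, 10.1]
position: [0.5859, -0.0363, 0.0768]
ft_force: [-2.4, 0.6, 10.1]
ft_force: [-3.1, 0.2, 9.6]
ft_force: [-2.8, 0.0, 10.9]
ft_force: [-4.2, 0.1, 10.3]
```

```bash

python3 -m handwheel '[[0,0,0,0.001,0,0,0],[0,0,0,0.001,0,0,0],[0,0,0,0.001,0,0,0],[0,0,0,0,0,0,0]]' | sed -n '2p;4p';for i in 1 2 3 4 5 ; do python3 -m handwheel '[[0,0,0,0,0,0,0]]' | sed -n '2p;4p'; done
```

```text
position: [0.5859, -0.0363, 0.074]
ft_force: [-3.9, -0.2, 10.7]
position: [0.5859, -0.0363, 0.074]
ft_force: [-3.1, -0.7, 11.5]
position: [0.5859, -0.0363, 0.074]
ft_force: [-3.3, 0.6, 11.3]
position: [0.5859, -0.0363, 0.074]
ft_force: [-2.9, 0.6, 11.4]
position: [0.5859, -0.0363, 0.074]
ft_force: [-3.0, 0.4, 11.8]
position: [0.5859, -0.0363, 0.074]
ft_force: [-2.2, -0.5, 11.9]
```

```bash

python3 -m handwheel '[[0,0,0,0.0006,0,0,0],[0,0,0,0.0006,0,0,0]]' | sed -n '1,2p;4p';for i in 1 2 3 4 5 6 ; do python3 -m handwheel '[[0,0,0,0,0,0,0],[0,0,0,0,0,0,0],[0,0,0,0,0,0,0]]' | sed -n '1,2p;4p'; done
```

```text
time: 23.98
position: [0.5859, -0.0363, 0.0729]
ft_force: [-3.5, -0.6, 11.9]
time: 24.35
position: [0.5859, -0.0364, 0.0729]
ft_force: [-2.5, 0.6, 12.8]
time: 24.72
position: [0.586, -0.0363, 0.0729]
ft_force: [-3.0, -0.1, 11.1]
time: 25.1
position: [0.5859, -0.0363, 0.0729]
ft_force: [-2.5, -0.3, 12.6]
time: 25.48
position: [0.5859, -0.0364, 0.0729]
ft_force: [-3.1, 0.5, 12.1]
time: 25.85
position: [0.586, -0.0363, 0.0729]
ft_force: [-3.4, 0.8, 11.8]
time: 26.22
position: [0.5859, -0.0364, 0.0729]
ft_force: [-4.0, 0.0, 11.7]
```

The load averaged 12.0 N for over 2 s. I rise gently, then back off to look.

```bash

python3 -m handwheel '[[0,0,0,0,0,0,0],[0,0,0,0,0,0,0],[0,0,0,-0.002,0,0,0],[0,0,0,-0.002,0,0,0],[0,0,0,-0.002,0,0,0],[0,0,0,-0.002,0,0,0],[0,0,0,-0.002,0,0,0],[0,0,0,-0.003,0,0,0],[0,0,0,-0.01,0,0,0],[0,0,0,-0.03,0,0,0],[0,0,0,-0.04,0,0,0],[0,-0.03,0,-0.02,0,0,0]]' | sed -n '1,2p;4p'
python3 -m handwheel '[[0.08,-0.05,0,0,0,0,0],[0.08,-0.05,0,0,0,0,0],[0.08,-0.02,0,0,0,0,0],[0.08,0,0,0,0,0,0],[0.08,0,0,0,0,0,0]]'| sed -n '1,2p;4p'
python3 - <<'E'
from h import *
ims=[]
for k in range(6):
    im,d,W,K,R,t=grab("scene");ims.append(im.astype(float))
    for lab,m in(("red",(im[...,2]>110)&(im[...,2]>2.2*im[...,:2].max(-1).astype(int))),("blue",(im[...,0]>90)&(im[...,0]>1.4*im[...,1:].max(-1)))):
        m=m&(np.hypot(W[...,0]-.59,W[...,1]-.02)<.09)&(W[...,2]>.03); p=W[m]
        if k==0: print(lab,m.sum(),p.mean(0),[p[np.argsort(p[:,1])][i].round(4).tolist() for i in (0,1,-2,-1)])
a=np.mean(ims,0).astype(np.uint8);np.save("avg.npy",a)
x=proj([.595,.03,.055],K,R,t).astype(int);print(x)
cv2.imwrite("pics/s5.png",cv2.resize(a[x[1]-28:x[1]+28,x[0]-38:x[0]+37],None,fx=10,fy=10,interpolation=cv2.INTER_CUBIC))
n=np.array([.5855,-.0364]);ey=np.array([np.sin(.14),np.cos(.14)])
for z in(.045,.05,.055,.06,.065):print(z,[(10*(proj([*(n+ey*q),z],K,R,t)-x+[38,28])+4.5).round(0).tolist() for q in(.06,.088,.09)])
E
```

```text
time: 27.72
position: [0.5822, -0.0629, 0.1866]
ft_force: [1.0, 0.0, -0.1]
time: 28.35
position: [0.5648, -0.1822, 0.1839]
ft_force: [0.1, -0.4, 0.4]
red 75 [0.59442058 0.0126712  0.05768518] [[0.6031, -0.0173, 0.079], [0.6014, -0.0164, 0.08], [0.5971, 0.0476, 0.0563], [0.583, 0.0534, 0.0327]]
blue 32 [0.60231549 0.0638292  0.05771187] [[0.5972, 0.0505, 0.0544], [0.5998, 0.0512, 0.0574], [0.6071, 0.0732, 0.0601], [0.6094, 0.0748, 0.0578]]
[286 191]
0.045 [[361.0, 322.0], [473.0, 288.0], [481.0, 285.0]]
0.05 [[363.0, 311.0], [475.0, 276.0], [483.0, 274.0]]
0.055 [[364.0, 299.0], [477.0, 264.0], [485.0, 262.0]]
0.06 [[366.0, 287.0], [479.0, 252.0], [487.0, 250.0]]
0.065 [[368.0, 275.0], [482.0, 240.0], [490.0, 238.0]]
```

View pics/s5.png

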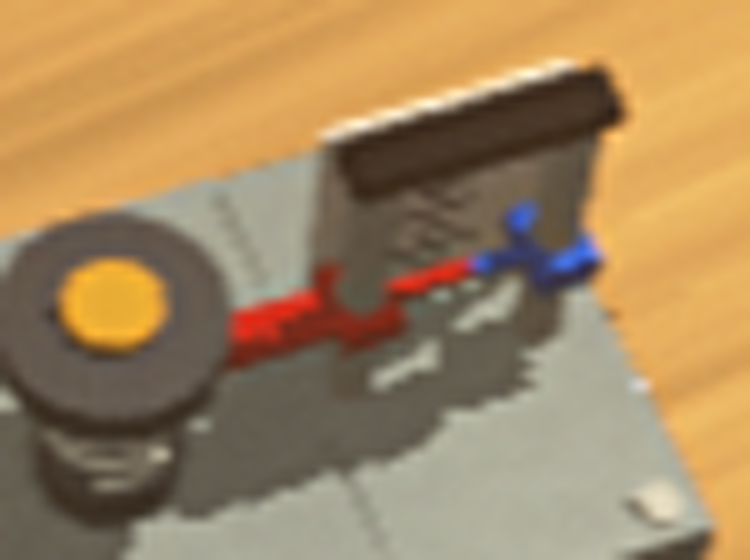

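The spring has risen. The needle tip at crop (473,266) and the blade tip at (477,266) are close in height, so this needs a sub-pixel comparison over many frames.

```bash
python3 - <<'E'
from h import *
ims=[];Ws=[]
for k in range(25):
    im,d,W,K,R,t=grab("scene");ims.append(im.astype(float));Ws.append(W)
a=np.mean(ims,0);W=np.nanmedian(Ws,0);np.savez("avg.npz",a=a,W=W)
S=np.load("scene0.npz")["im"].astype(float)
np.set_printoptions(linewidth=200,suppress=True)
x=np.array([286,191])
for lab,f in(("red",lambda a:np.clip(a[...,2]-np.maximum(a[...,0],a[...,1])-25,0,None)),("blue",lambda a:np.clip(a[...,0]-np.maximum(a[...,1],a[...,2])-5,0,None))):
    w=f(a);print(lab);print("cols",list(range(286,304)));
    for v in range(182,197):print(v,w[v,284:308].astype(int))
C=-R.T@t
# height of pixel on plane through tester y axis (vertical plane containing nest axis and y)
n=np.array([.5855,-.0364]);ey=np.array([np.sin(.14),np.cos(.14)]);ex=np.array([ey[1],-ey[0]])
def hit(u,v):
    d=R.T@np.linalg.inv(K)@np.array([u,v,1.]);nx=np.array([*ex,0]);s=(np.array([*n,0])-C)@nx/(d@nx);P=C+s*d
    return (P[:2]-n)@ey,P[2]
for lab,f,rng in(("red",lambda a:np.clip(a[...,2]-np.maximum(a[...,0],a[...,1])-25,0,None),range(286,298)),("blue",lambda a:np.clip(a[...,0]-np.maximum(a[...,1],a[...,2])-5,0,None),range(294,308))):
    w=f(a)
    for u in rng:
        vs=np.arange(182,197);q=w[182:197,u]
        if q.sum()>30:
            y,z=hit(u,(q*vs).sum()/q.sum());m=q>25;print(lab,u,int(q.sum()),"v",round((q*vs).sum()/q.sum(),2),"y",round(y*1e3,1),"z",round(z*1e3,1),"depth pts",[W[v,u].round(4).tolist() for v in vs[m]][:4])
E
```

```text
red
cols [286, 287, 288, 289, 290, 291, 292, 293, 294, 295, 296, 297, 298, 299, 300, 301, 302, 303]
182 [ 0  0  0  0  0  0  0  0  0  0  0  0  0  0  0  0  0  0  0  0  0  0  0 23]
183 [ 0  0  0  0  0  0  0  0  0  0  0  0  0  0  0  0  0  0  0  0  0  0 13 31]
184 [ 0  0  0  0  0  0  0  0  0  0  0  0  0  0  0  0  0  0  0  0  0  0 16 32]
185 [ 0  0  0  0  0  0  0  0  0  0  0  0  0  0  0  0  0  0  0  0  0  0 18 36]
186 [ 0  0  0  0  0  0  0  0  0  0  0  0  0  0  0  0  0  0  0  0  0  0  0 20]
187 [0 0 0 0 0 0 0 0 0 0 0 0 0 0 0 0 0 0 0 0 0 0 0 0]
188 [ 0  0  0  0  0  0  0  0  0  0 14  0  0  0  0  0  0  0  0  0  0  0  0  0]
189 [  0   0   0   0   0   0   0  44  79 111  82   0   0   0   0   0   0   0   0   0   0   0   0   0]
190 [  0   0   0   0  39  78 110 147 149 127  68   0   0   0   0   0   0   0   0   0   0   0   0  11]
191 [  0   0  29 105 146 148 111  47  27  13   0   0   0   0   0   0   0   0   0   0   0   0   0  20]
192 [ 0  0 10 40 38 28  8  0  0  0  0  0  0  0  0  0  0  0  0  0  0  0  0  4]
193 [ 0  0 29 45  4  0  0  0  0  0  0  0  0  0  0  0  0  0  0  0  0  0  0  0]
194 [16 40 61 61
[... 3208 characters left out ...]
0578], [0.6061, 0.0611, 0.0547]]
blue 302 122 v 189.23 y 106.2 z 44.5 depth pts [[0.605, 0.0638, 0.0597], [0.6074, 0.0623, 0.0598], [0.6091, 0.0613, 0.0587]]
blue 303 150 v 188.99 y 108.8 z 44.1 depth pts [[0.606, 0.0658, 0.0596], [0.6087, 0.064, 0.0604], [0.6103, 0.0632, 0.059]]
blue 304 200 v 188.75 y 111.4 z 43.8 depth pts [[0.607, 0.0679, 0.0594], [0.6096, 0.0663, 0.0599]]
blue 305 245 v 188.31 y 113.9 z 44.4 depth pts [[0.6073, 0.07, 0.0625], [0.6081, 0.0699, 0.0596], [0.6103, 0.0686, 0.0592]]
blue 306 241 v 187.8 y 116.3 z 45.4 depth pts [[0.6068, 0.0735, 0.0593], [0.6093, 0.0718, 0.0598], [0.6113, 0.0707, 0.0591]]
blue 307 68 v 188.0 y 119.2 z 43.0 depth pts [[0.6103, 0.0739, 0.0597]]
```

The needle and blade tips are within about 0.3 mm of each other, which is too close to call. The force slope (about 0.45 N/mm against 0.4) and the 3 N side force suggest friction in my reading. I will re-press gently with the side force nulled and average the force to check that 12 N was really reached.

```bash
cat > avgf.py <<'E'
import sys;from h import *
n=int(sys.argv[1]);F=[];P=[]
for i in range(n):
    ctrl.get_image("top");s=ctrl.get_state();F.append(s["ft_force"]);P.append(s["position"])
F=np.array(F);print("t",round(s["time"],2),"F",F.mean(0).round(2),"sd",F.std(0).round(2),"pos",np.mean(P,0).round(4),"w",round(s["grip_width"]*87,1))
E
python3 -m handwheel '[[0,0.05,0,0,0,0,0],[0,0.05,0,0.02,0,0,0],[0,0.04,0,0.03,0,0,0],[0,0.008,0,0.03,0,0,0],[0,0,0,0,0,0,0],[0,0,0,0,0,0,0],[0,0,0,0,0,0,0]]'|sed -n '1,2p;4,5p'
python3 avgf.py 8; python3 rel.py 0.585 -0.0362 0.086
```

```text
time: 30.78
position: [0.5859, -0.0396, 0.1054]
ft_force: [0.9, -0.8, 0.4]
grip_width: 0.205
t 31.18 F [ 0.33 -0.05 -0.12] sd [0.5  0.49 0.54] pos [ 0.5853 -0.0389  0.1045] w 0.4
t 31.18 pos [ 0.5849 -0.0384  0.104 ] yaw_y -8.04 z [ 2.e-04 -2.e-04 -1.e+00] F [ 0.54 -0.47 -0.62] w 0.4 gf 0.0 q [ 0.55  0.34 -0.63  1.74  0.22  1.14 -0.29]
shift mm [ 2.2 -0.2 18. ]
```

```bash
python3 -m handwheel '[[0,0.002,-0.0003,0.01,0,0,0],[0,0,0,0.008,0,0,0],[0,0,0,0.001,0,0,0],[0,0,0,0.001,0,0,0],[0,0,0,0.001,0,0,0],[0,0,0,0.001,0,0,0]]'>/dev/null
python3 avgf.py 12
python3 -m handwheel '[[0,0,-0.0006,0.001,0,0,0],[0,0,0,0.001,0,0,0],[0,0,0,0.001,0,0,0],[0,0,0,0.001,0,0,0]]'>/dev/null
python3 avgf.py 12
```

```text
t 32.52 F [-2.54  0.47  7.54] sd [0.49 0.45 0.24] pos [ 0.5852 -0.036   0.0829] w 0.6
t 33.62 F [-2.14  0.47  8.96] sd [0.46 0.67 0.42] pos [ 0.585  -0.036   0.0793] w 0.4
```

```bash
python3 -m handwheel '[[0,0,-0.0012,0,0,0,0],[0,0,0,0,0,0,0]]'>/dev/null
python3 avgf.py 12
python3 -m handwheel '[[0,0,-0.0008,0.001,0,0,0],[0,0,0,0.001,0,0,0],[0,0,0,0.001,0,0,0],[0,0,0,0.001,0,0,0]]'>/dev/null
python3 avgf.py 12
```

```text
t 34.48 F [-0.24  0.23  8.95] sd [0.54 0.45 0.44] pos [ 0.5848 -0.036   0.0797] w 0.5
t 35.58 F [ 0.18 -0.11 10.38] sd [0.58 0.49 0.6 ] pos [ 0.5847 -0.036   0.0762] w 0.3
```

With the side force nulled: 10.4 N at z 0.0762 with a slope of 0.41 N/mm, so the first press at 0.0729 was a true 12 N or slightly over and needs no repeat. I lift off and refine the needle/blade comparison.

```bash

python3 -m handwheel '[[0,0,0,-0.002,0,0,0],[0,0,0,-0.002,0,0,0],[0,0,0,-0.002,0,0,0],[0,0,0,-0.003,0,0,0],[0,0,0,-0.02,0,0,0],[0,0,0,-0.04,0,0,0],[0.08,-0.03,0,-0.02,0,0,0],[0.08,-0.05,0,0,0,0,0],[0.08,-0.05,0,0,0,0,0],[0.08,-0.02,0,0,0,0,0],[0.08,0,0,0,0,0,0]]' | sed -n '1,2p'
python3 - <<'E'
from h import *
Ws=[];A=[]
for k in range(40):
    im,d,W,K,R,t=grab("scene");Ws.append(W);A.append(im.astype(float))
Ws=np.array(Ws);a=np.mean(A,0);np.savez("avg2.npz",a=a,Wm=np.nanmedian(Ws,0))
m=np.nanmedian(Ws,0);s=np.nanstd(Ws[...,2],0)
ey=np.array([np.sin(.14),np.cos(.14)]);n=np.array([.5855,-.0364]);ex=np.array([ey[1],-ey[0]])
for v in range(186,193):
    print(v," ".join(f"{u}:{1e3*m[v,u,2]:.1f}/{1e3*((m[v,u,:2]-n)@ex):.0f}" for u in range(288,303) if m[v,u,2]>.05))
print("std z mm",(1e3*s[189,292:298]).round(2))
c=np.nanmedian(m[...,2][(np.hypot(m[...,0]-.5849,m[...,1]+.0368)<.02)]);print("cap/pad z",c)
pl=m[(np.hypot(m[...,0]-.64,m[...,1]-.03)<.02)];print("plate z",np.nanmedian(pl[:,2]))
i=m[(np.hypot(m[...,0]-n[0]-.108*ey[0],m[...,1]-n[1]-.108*ey[1])<.012)&(m[...,2]>.1)];print("bridge",len(i),np.median(i[:,2]) if len(i) else 0)
cv2.imwrite("pics/s6.png",cv2.resize(a[180:198,280:312].astype(np.uint8),None,fx=24,fy=24,interpolation=cv2.INTER_NEAREST))
E
```

```text
time: 36.95
position: [0.5609, -0.1857, 0.163]
186 288:53.4/-14 289:51.6/-14 290:51.0/-14 299:54.2/-5 300:59.7/-1 301:60.3/-0 302:64.5/3
187 299:51.7/-4 300:57.5/0 301:59.8/2 302:61.3/4
188 297:55.9/-1 298:56.6/1 299:56.7/1 300:56.3/2 301:59.5/4 302:59.5/5
189 293:56.3/-1 294:56.7/0 295:56.0/0 296:56.4/1 297:56.5/2 298:56.2/3 299:55.0/3 300:53.8/3 301:57.3/6 302:59.8/8
190 290:56.1/-1 291:56.7/0 292:56.3/1 293:56.2/1 294:56.2/2 295:56.1/3 296:54.3/3 301:54.4/7 302:59.1/10
191 288:56.3/0 289:56.5/1 290:56.6/2 291:56.2/2 292:55.4/3 293:54.3/3 301:50.7/7 302:56.0/11
192 288:56.4/3 289:55.4/3 290:53.3/3 302:52.0/11
std z mm [1.1  1.17 1.26 1.29 1.26 1.25]
cap/pad z 0.08039813012708816
plate z 0.020489529029887255
bridge 56 0.11420997920777176
```

View pics/s6.png

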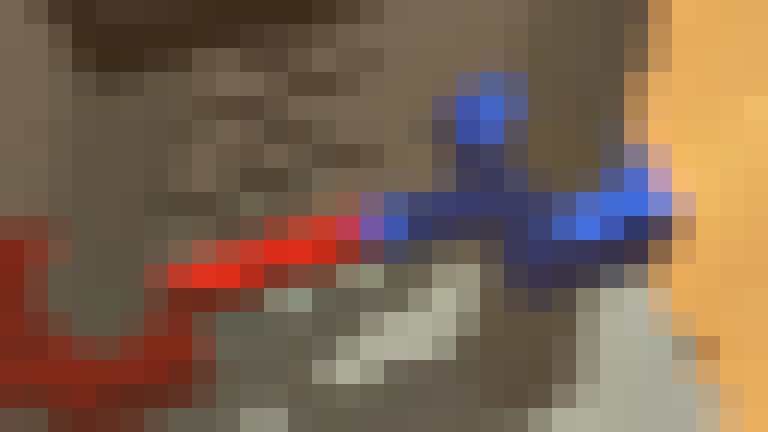

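Needle and blade have the same cross-section. Sub-pixel profiles put the blade 0.1–0.25 px (about 0.4–1 mm) below the needle's line, and the load was 12.0–12.4 N, so the needle stayed above and the spring is good: green tray. I re-grip it.

```bash
python3 rel.py 0.5852 -0.0358 0.11
```

```text
t 38.95 pos [ 0.5613 -0.1845  0.1628] yaw_y -8.03 z [-0.e+00 -1.e-04 -1.e+00] F [-0.48 -0.35 -0.44] w 79.8 gf 0.0 q [ 0.76  0.28 -0.57  1.67  0.16  1.24  0.01]
shift mm [150.5   2.9  52.8]
```

```bash
python3 -m handwheel '[[0.08,0.04,0.001,0,0,0,0],[0.08,0.05,0.001,0,0,0,0],[0.08,0.04,0.001,0.01,0,0,0],[0.08,0.0205,0,0.02,0,0,0],[0.08,0,0,0.0228,0,0,0],[0.08,0,0,0,0,0,0],[0.08,0,0,0,0,0,0]]'|sed -n '2p;5p'
python3 avgf.py 5;python3 rel.py 0.5852 -0.0358 0.056
```

```text
position: [0.5858, -0.0363, 0.1108]
grip_width: 0.922
t 40.08 F [0.03 0.4  0.22] sd [0.62 0.27 0.24] pos [ 0.586  -0.0363  0.1111] w 80.2
t 40.08 pos [ 0.5858 -0.0362  0.1108] yaw_y -8.06 z [ 1.2e-03 -4.0e-04 -1.0e+00] F [-0.34  0.    0.2 ] w 80.2 gf 0.0 q [ 0.55  0.33 -0.64  1.73  0.22  1.15 -0.29]
shift mm [ 0.4 -0.7 54.8]
```

```bash
python3 -m handwheel '[[0.08,0.0004,-0.0006,0.02,0,0,0],[0.08,0,0,0.02,0,0,0],[0.08,0,0,0.0145,0,0,0],[0.08,0,0,0,0,0,0],[0.06,0,0,0,0,0,0],[0.05,0,0,0,0,0,0],[0.045,0,0,0,0,0,0],[0.04,0,0,0,0,0,0],[0.04,0,0,0,0,0,0],[0.04,0,0,0,0,0,0],[0.04,0,0,0,0,0,0]]' 40; python3 rel.py
```

```text
time: 41.45
position: [0.585, -0.0354, 0.056]
tool_rot: [2.371, 2.06, 0.0]
ft_force: [-1.8, -0.3, 4.8]
grip_width: 0.604
grip_force: 40.0
t 41.45 pos [ 0.585  -0.0354  0.056 ] yaw_y -8.03 z [ 5.e-04 -3.e-04 -1.e+00] F [-1.81 -0.3   4.8 ] w 52.6 gf 40.0 q [ 0.53  0.39 -0.62  1.78  0.26  1.05 -0.32]
```

```bash
python3 -m handwheel '[[0.04,0,0,-0.005,0,0,0],[0.04,0,0,-0.01,0,0,0],[0.04,0,0,-0.02,0,0,0],[0.04,0,0,-0.03,0,0,0],[0.04,0,0,-0.04,0,0,0],[0.04,0,0,-0.04,0,0,0],[0.04,0,0,-0.01,0,0,0],[0.04,0,0,0,0,0,0],[0.04,0,0,0,0,0,0]]'; python3 rel.py 0.6126 0.298 0.21
```

```text
time: 42.58
position: [0.5835, -0.0355, 0.2085]
tool_rot: [-2.37, -2.059, 0.004]
ft_force: [-1.0, -0.3, -4.5]
grip_width: 0.608
grip_force: 40.0
t 42.58 pos [ 0.5835 -0.0355  0.2085] yaw_y -8.03 z [-3.5e-03  2.0e-04 -1.0e+00] F [-0.97 -0.3  -4.49] w 52.9 gf 40.0 q [ 0.58  0.25 -0.66  1.62  0.16  1.33 -0.24]
shift mm [334.3 -17.7  -1.5]
```

```bash
python3 -m handwheel '[[0.04,0.02,-0.001,0,0,0,0],[0.04,0.035,-0.002,0,0,0,0],[0.04,0.04,-0.002,0,0,0,0],[0.04,0.04,-0.002,0,0,0,0],[0.04,0.04,-0.002,0,0,0,0],[0.04,0.04,-0.002,0,0,0,0],[0.04,0.04,-0.002,0,0,0,0],[0.04,0.04,-0.002,0,0,0,0],[0.04,0.029,-0.002,0,0,0,0],[0.04,0.01,-0.001,0,0,0,0],[0.04,0,0,0,0,0,0],[0.04,0,0,0,0,0,0]]'; python3 rel.py 0.6126 0.298 0.0575
```

```text
time: 44.08
position: [0.6141, 0.296, 0.2102]
tool_rot: [2.373, 2.057, -0.002]
ft_force: [0.8, -0.7, -4.2]
grip_width: 0.606
grip_force: 40.0
t 44.08 pos [0.6141 0.296  0.2102] yaw_y -8.14 z [-2.0e-04 -1.7e-03 -1.0e+00] F [ 0.78 -0.72 -4.17] w 52.7 gf 40.0 q [ 0.03  0.49 -0.75  1.36  0.33  1.42 -0.85]
shift mm [  2.   -1.8 152.7]
```

```bash
python3 -m handwheel '[[0.04,0.002,-0.0018,0.03,0,0,0],[0.04,0,0,0.04,0,0,0],[0.04,0,0,0.04,0,0,0],[0.04,0,0,0.03,0,0,0],[0.04,0,0,0.013,0,0,0],[0.04,0,0,0,0,0,0],[0.04,0,0,0,0,0,0]]'|sed -n '2p;4p'
for i in 1 2 3; do python3 -m handwheel '[[0.04,0,0,0.002,0,0,0],[0.04,0,0,0,0,0,0],[0.04,0,0,0,0,0,0]]' | sed -n '2p;4p'; done
```

```text
position: [0.6133, 0.3004, 0.0593]
ft_force: [-0.0, 1.1, -3.4]
position: [0.6122, 0.3002, 0.0558]
ft_force: [-0.8, 0.6, -4.3]
position: [0.612, 0.3001, 0.0534]
ft_force: [-0.5, -0.0, -3.5]
position: [0.6121, 0.3001, 0.0515]
ft_force: [0.0, 1.0, -3.9]
```

```bash
python3 -m handwheel '[[0.04,0,0,0.002,0,0,0],[0.04,0,0,0,0,0,0],[0.04,0,0,0,0,0,0]]' | sed -n '2p;4p'
for i in 1 2 3; do python3 -m handwheel '[[0.04,0,0,0.0008,0,0,0],[0.04,0,0,0,0,0,0],[0.04,0,0,0,0,0,0]]' | sed -n '2p;4p'; done
```

```text
position: [0.6121, 0.3, 0.0495]
ft_force: [-0.1, 0.6, -4.2]
position: [0.6121, 0.3001, 0.0487]
ft_force: [0.9, 0.6, -3.4]
position: [0.6122, 0.3002, 0.0481]
ft_force: [-0.8, 0.7, -2.5]
position: [0.6123, 0.3004, 0.048]
ft_force: [-2.7, -1.1, 5.4]
```

On the tray floor. Release, lift straight up, and check.

```bash
python3 -m handwheel '[[0.04,0,0,-0.0006,0,0,0],[0.055,0,0,0,0,0,0],[0.065,0,0,0,0,0,0],[0.075,0,0,0,0,0,0],[0.075,0,0,0,0,0,0],[0.075,0,0,-0.02,0,0,0],[0.075,0,0,-0.03,0,0,0],[0.075,0,0,-0.04,0,0,0],[0.075,0,-0.03,-0.04,0,0,0],[0.075,0,-0.05,0,0,0,0],[0.075,0,-0.05,0,0,0,0],[0.075,0,0,0,0,0,0]]'
python3 - <<'E'
from h import *
im,d,W,K,R,t=grab("scene")
m=(W[...,2]>.062)&(W[...,2]<.085)&(np.hypot(W[...,0]-.612,W[...,1]-.3)<.05);p=W[m];print(len(p),p.mean(0).round(4),cv2.minEnclosingCircle(p[:,:2].astype(np.float32)))
cv2.imwrite("pics/end.png",cv2.resize(im,(800,600)))
E
```

```text
time: 49.08
position: [0.4794, 0.3206, 0.1796]
tool_rot: [2.364, 2.067, 0.001]
ft_force: [1.3, -0.4, 0.4]
grip_width: 0.865
grip_force: 0.0
352 [0.6153 0.2949 0.0723] ((0.6115249395370483, 0.29789865016937256), 0.028491949662566185)
```

View pics/end.png

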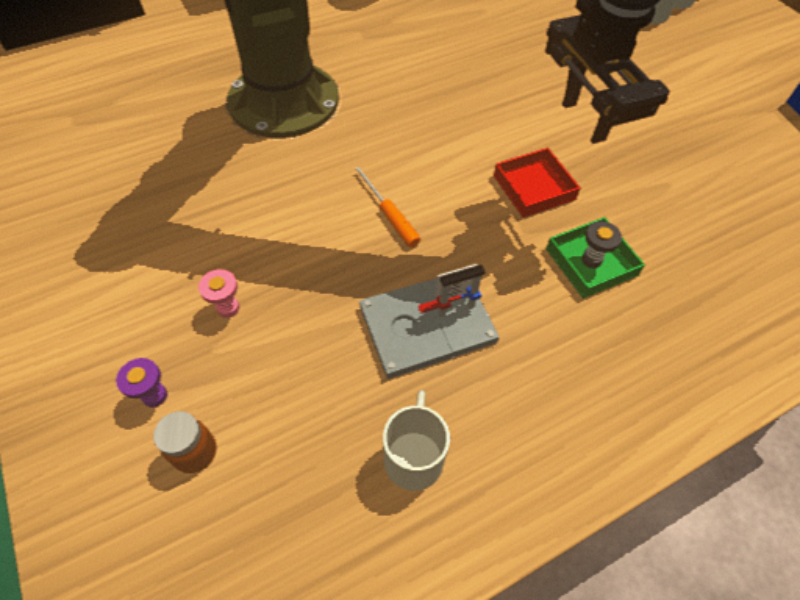

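The spring stands upright in the middle of the green tray at (600,240), nothing else has moved, and the gripper is clear.

```bash
python3 -c "from bench import ctrl;print(ctrl.close_job())"
```

```text
the job is handed in; nothing more can be done
None
```

The spring was pressed at about 12 N for over 2 s, judged good by a narrow margin (needle about 0.3–1 mm above the mark, near the limit of what the camera resolves; a second light press to about 10.4 N only checked the load), set upright in the green tray, and the job handed in.

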